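# Transfer hole saws to the drill-press rack in job order

### The arm

A 6-joint arm with a two-finger parallel gripper is mounted at the origin on the work surface. World frame = base frame: x ahead of the robot, y to its left, z up, the work surface at z = 0. Lengths are in m, angles in rad, forces in N, time in s.
With the tool pointing down it reaches from about 0.4 to 0.825 m from the base axis. Payload 7 kg.
Tool frame: the origin (TCP) lies midway between the tips of the shut fingers; the grasp point (between the pads) lies 19 mm behind it; z points along the fingers, y is the direction in which the jaws open and shut (so a half turn about z gives the same grasp; the last joint's range is limited). The gripper opens to 88 mm and grips with 3 to 60 N. Pads are 19 mm wide; open, the fingers measure 130 mm over their backs; the gripper's body (78 mm by 193 mm) begins 47 mm behind the grasp point.
Start: joints at [-0.945, 0.359, 0.012, 0, -1.224, -0.288], TCP at [0.224, -0.637, 0.227] pointing down, gripper open.
Joint ranges: [-3.07, 3.07], [-1.43, 2.12], [-1.02, 1.25], [-3.03, 1.67], [-3.05, -0], [-3.03, 3.03]. Speed limits (rad/s): [2.39, 2.39, 3.01, 3.14, 3.14, 3.14].

### API

Orientations are given as a unit quaternion [w, x, y, z].
In Python, from bench import env gives the robot as it stands.
- The arm moves only by the tool servo_tool, never from a script. Its argument "steps" is a list of rows, each an object of numbers: "x", "y", "z": the shift along the world's x, y, z in mm; "yaw": the turn about the world's z in rad; "fingers": the closure, from 0 (fully open) to 1 (shut). A call has 1 to 12 rows; each row shifts and turns the commanded pose from where the row before left it; what a row does not reach is not made up. A row lasts 1/12 s, in which the tool goes at most 41.7 mm and 7.16 degrees, less where a joint would pass 70% of its speed; a pose out of reach is approached as far as the arm can. A call is refused whole if a number of a shift passes 41.7 or a number of a turn 0.125, either way. A call with a gripper value outside its range is refused whole. The fingers move at their own pace and stop on an object; "squeeze" is the grip in N (left out, the last holds). Time passes only in rows, so rows that do not move let the fingers close. It gives the time, the measured TCP pose, the force and the opening at its end, in the units of the state.
- env.state(): the state, without advancing time (a new reading comes with each control period).
- env.snapshot(name): name is "scene" or "top" or "wrist"; returns the picture (384x512x3 uint8, blue, green, red); there is no depth.
- env.camera_params(name): a dict with "vfov" (degrees; the focal length in pixels is half the picture's height over the tangent of half this angle, whatever the lens; pixels are square), "cx", "cy" (the principal point, pixels), "R" (3x3) and "t" (3): a world point X has camera coordinates R X + t. Camera axes: x right, y down, z forward; pixel columns grow to the right and rows downward; lengths in m; the calibration is good to about 2 mm. A picture is of the moment at which its call begins: read the wrist's pose just before it. camera_params takes no time and is no camera call; for the wrist camera it gives the pose at the moment of the call.
- env.close_job(): hands the job in, once; it reports no verdict.
The state is a dict: "t": time; "qpos": joint angles; "joint_vel": joint speeds; "tau": joint torques, N m; "ee_pos": TCP position; "ee_rot": TCP orientation; "contact_force": force on the tool from outside, world axes, zero at the start; "wrist_torque": the same for the moment, N m; "grip_width": finger opening in m.
Only numpy, scipy, OpenCV 4.12 (cv2) and the standard library are available. Lean on these libraries where they do the work, as an engineer would, in place of code of your own. Each camera call takes 0.05 s, during which the arm holds its last target. There are 200 camera calls.

### The job

Move the four hole saws from the bench rail into the four pockets of the plywood rack, one to a pocket, keeping their order as counted from the yellow ends: the saw that starts next to the rail's yellow end goes into the pocket next to the rack's yellow end, the second from yellow into the second pocket from yellow, and so on. Leave every saw standing upright on its pocket floor, shank up, and let go.

Things in the scene. Friction and masses are not known exactly. Their poses are not given: they have to be found in the camera images.
- saw_red: red hole saw, loose, about 0.16 kg, standing shank up in the socket of its own colour at the start: a red upright cylinder 36 mm in diameter and 42 mm high, with a steel shank 11 mm thick standing 24 mm above its top (66 mm in all). Origin at the centre of its underside, z up along the shank; its yaw means nothing
- saw_blue: blue hole saw, loose, about 0.16 kg, standing shank up in the socket of its own colour at the start: a blue upright cylinder 40 mm in diameter and 42 mm high, with a steel shank 11 mm thick standing 24 mm above its top (66 mm in all). Origin at the centre of its underside, z up along the shank; its yaw means nothing
- saw_green: green hole saw, loose, about 0.16 kg, standing shank up in the socket of its own colour at the start: a green upright cylinder 44 mm in diameter and 42 mm high, with a steel shank 11 mm thick standing 24 mm above its top (66 mm in all). Origin at the centre of its underside, z up along the shank; its yaw means nothing
- saw_black: black hole saw, loose, about 0.16 kg, standing shank up in the socket of its own colour at the start: a black upright cylinder 48 mm in diameter and 42 mm high, with a steel shank 11 mm thick standing 24 mm above its top (66 mm in all). Origin at the centre of its underside, z up along the shank; its yaw means nothing
- seat_red: red-lipped open socket with a grey floor, fixed on the bench rail, in which the red saw starts: 70 x 70 mm, 64 x 64 mm inside. Origin at the centre of its underside, 6 mm above the table; floor 10 mm and lips 18 mm above the table. Which place on the rail it has varies
- seat_blue: blue-lipped open socket with a grey floor, fixed on the bench rail, in which the blue saw starts: 70 x 70 mm, 64 x 64 mm inside. Origin at the centre of its underside, 6 mm above the table; floor 10 mm and lips 18 mm above the table. Which place on the rail it has varies
- seat_green: green-lipped open socket with a grey floor, fixed on the bench rail, in which the green saw starts: 70 x 70 mm, 64 x 64 mm inside. Origin at the centre of its underside, 6 mm above the table; floor 10 mm and lips 18 mm above the table. Which place on the rail it has varies
- seat_black: black-lipped open socket with a grey floor, fixed on the bench rail, in which the black saw starts: 70 x 70 mm, 64 x 64 mm inside. Origin at the centre of its underside, 6 mm above the table; floor 10 mm and lips 18 mm above the table. Which place on the rail it has varies
- rail: aluminium bench rail, fixed, 72 x 392 mm, 6 mm thick. Origin on the table under the middle of the row of sockets; sockets at its y = +108, +36, -36, -108 mm. Its yellow end block (70 x 22 mm, top at 40 mm) is always at its y = +157 mm; a tray with a loose wood offcut is past the other end. Roughly parallel to the rack; either may be nearer the robot
- yellow_end: yellow block fixed on one end of the plywood rack: 78 x 22 x 30 mm. Origin at the centre of its underside, 10 mm above the table, level with the pocket floors; its y axis lies along the rack. Pocket centres are 53, 125, 197, 269 mm from it, straight along the rack, towards the table's middle (y = 0). Pockets 64 x 64 mm, lips 8 mm high and wide. Grey block at the other end
Things that resemble listed ones, but are neither listed nor needed, are in the scene too. Leave any purple look-alike of the saw_blue alone.

How it is judged:
By the outcome, as a careful person would: the job done as asked, in the order asked, and still so for the second after the job is handed in, with the robot touching nothing.
It also fails if it takes over 96 s, if anything falls off the work surface, if the arm or the gripper's body presses on something with over 40 N, if the wrist force passes 120 N, or if a joint passes its speed limit or range.

## Working session

There is one attempt and no reset: what is moved stays moved. The work goes in short steps, Python scripts to look and compute and a tool call to move; the robot and the scene stay as the last step left them, time stands still between calls to the robot, and variables do not carry over. Pictures are saved under pics/ and viewed, about 12 in all and at most 16, crops included, and the job is handed in when it is done.

Besides the shell and the picture viewer there is one more tool, called after ">>>" in YAML: its name, and indented under it one key for each argument. servo_tool: Moves the arm, as the interface text tells. Its arguments: {"type":"object","properties":{"steps":{"type":"array"},"squeeze":{"type":"number"}},"required":["steps"]}

```bash
mkdir -p pics; python3 - <<'E'
from bench import env
import cv2,numpy as np
for n in("top","scene"):
    cv2.imwrite(f"pics/{n}0.png",env.snapshot(n)); p=env.camera_params(n)
    print(n,p["vfov"],p["cx"],p["cy"],np.round(p["R"],3).tolist(),np.round(p["t"],3).tolist(),list(p))
print(env.state())
E
```

```text
top 46.83917294003912 252.15138553137612 189.2796406376782 [[-0.006, -1.0, -0.002], [-0.997, 0.006, -0.082], [0.082, 0.002, -0.997]] [-0.022, 0.595, 0.904] ['vfov', 'cx', 'cy', 'R', 't']
scene 43.06894402247988 243.32888597162366 189.3895845134688 [[-0.482, 0.876, -0.019], [0.645, 0.34, -0.684], [-0.593, -0.342, -0.729]] [0.282, -0.359, 1.333] ['vfov', 'cx', 'cy', 'R', 't']
{'t': 0.1, 'qpos': array([-9.44890296e-01,  3.59301587e-01,  1.11247434e-02, -2.73628675e-04,
       -1.22410793e+00, -2.88077058e-01]), 'joint_vel': array([-4.40052227e-05, -7.70400590e-04,  2.57125942e-03,  3.18779375e-03,
       -1.19249314e-03, -5.56846934e-04]), 'tau': array([-7.41786589e-04, -5.84165204e+01,  2.93756765e+01,  7.01547503e+00,
        1.02068853e-02, -7.44556382e-05]), 'ee_pos': array([ 0.22351672, -0.636442  ,  0.22572032]), 'ee_rot': array([-2.12949715e-04, -1.68066415e-01,  9.85775385e-01,  7.24616621e-04]), 'contact_force': array([-0.13204871,  0.2815789 , -0.44622452]), 'wrist_torque': array([-0.00795658,  0.00964916, -0.01801998]), 'grip_width': 0.08752249067448978}
```

View pics/top0.png

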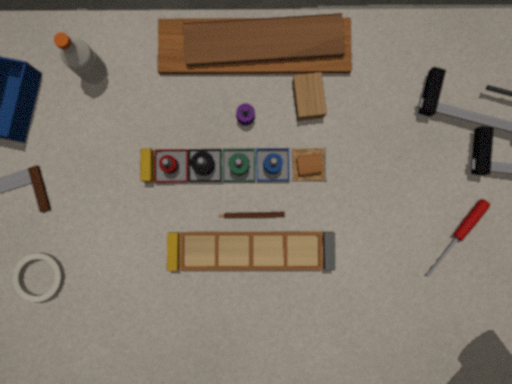

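View pics/scene0.png

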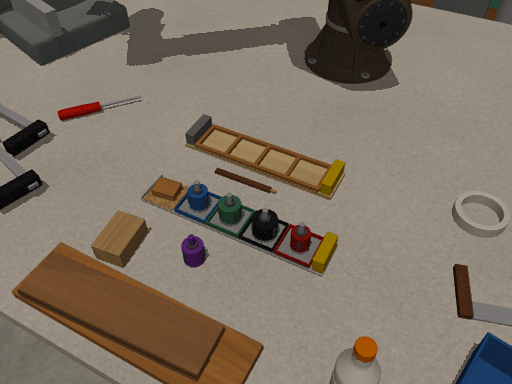

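The top view shows the rail on row 165 with yellow at col 147, then red, black, green and blue at cols 168, 203, 238 and 273. The rack is on row 251 with yellow at col 173 and grey at col 329. The purple decoy is at (245,114). The scene view agrees.

```bash
cat > h.py <<'E'
import cv2,numpy as np
from bench import env
def ray(p,u,v,z,H=384):
    f=H/2/np.tan(np.radians(p["vfov"])/2); R=np.array(p["R"]);t=np.array(p["t"])
    d=R.T@np.array([(u-p["cx"])/f,(v-p["cy"])/f,1]); c=-R.T@t
    return c+d*(z-c[2])/d[2]
def mask(im,col):
    h=cv2.cvtColor(im,cv2.COLOR_BGR2HSV)
    lo,hi={"yellow":((20,150,60),(32,255,255)),"red":((0,170,50),(5,255,255)),"blue":((100,120,50),(118,255,255)),"green":((60,70,30),(90,255,255)),"black":((0,0,0),(179,255,45))}[col]
    m=cv2.inRange(h,lo,hi)
    if col=="red": m|=cv2.inRange(h,(174,170,50),(179,255,255))
    return m
def blobs(m,amin=60):
    n,l,s,c=cv2.connectedComponentsWithStats(m)
    return [(s[i,:5].tolist(),c[i].round(1).tolist()) for i in range(1,n) if s[i,4]>=amin]
E
python3 - <<'E'
from h import *
p=env.camera_params("top"); im=cv2.imread("pics/top0.png")
for c in("yellow","red","blue","green","black"):
    m=mask(im,c)
    for s,ct in blobs(m):
        if 120<ct[0]<345 and 130<ct[1]<290: print(c,s,ct,ray(p,*ct,.04 if c=="yellow" else .052).round(4))
# pockets: light wood
h=cv2.cvtColor(im,cv2.COLOR_BGR2HSV); print(h[251,200],h[235,200],h[251,329],h[251,217])
m=cv2.inRange(h,(12,60,150),(25,140,255)); m[:225]=0;m[280:]=0
for s,ct in blobs(m,200): print("pocket",s,ct,ray(p,*ct,.01).round(4))
cv2.imwrite("pics/top0c.png",cv2.resize(im[130:290,130:345],None,fx=3.6,fy=3.6,interpolation=cv2.INTER_CUBIC))
E
```

```text
yellow [141, 149, 12, 33, 369] [146.4, 165.1] [0.6448 0.1931 0.04  ]
yellow [167, 233, 12, 38, 402] [172.8, 251.3] [0.4675 0.1368 0.04  ]
red [160, 156, 17, 17, 107] [169.7, 165.1] [0.6429 0.1426 0.052 ]
blue [264, 154, 18, 19, 193] [272.3, 163.8] [ 0.6443 -0.067   0.052 ]
green [229, 153, 20, 22, 259] [238.8, 164.2] [0.6439 0.0014 0.052 ]
black [189, 150, 25, 26, 400] [202.1, 163.4] [0.646  0.0764 0.052 ]
[ 17  98 149] [ 16 125 131] [12 14 88] [ 14 135 125]
pocket [219, 236, 29, 29, 726] [233.8, 251.5] [0.4647 0.0139 0.01  ]
pocket [254, 236, 29, 29, 783] [267.8, 250.7] [ 0.466  -0.0576  0.01  ]
pocket [288, 236, 29, 29, 820] [302.0, 250.4] [ 0.4662 -0.1296  0.01  ]
pocket [185, 250, 29, 16, 374] [199.5, 258.2] [0.4511 0.086  0.01  ]
```

View pics/top0c.png

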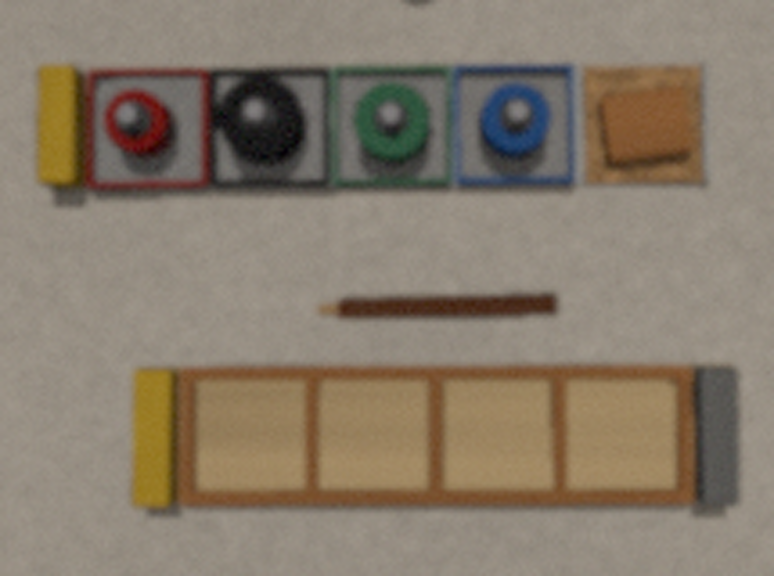

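>>> servo_tool:
  steps:
    - {"x":17.5,"y":29.7,"yaw":0.0514,"fingers":0}
    - {"x":17.5,"y":29.7,"yaw":0.0514}
    - {"x":17.5,"y":29.7,"yaw":0.0514}
    - {"x":17.5,"y":29.7,"yaw":0.0514}
    - {"x":17.5,"y":29.7,"yaw":0.0514}
    - {"x":17.5,"y":29.7,"yaw":0.0514}
    - {"x":17.5,"y":29.7,"yaw":0.0514}
    - {"x":17.5,"y":29.7,"yaw":0.0514}
    - {"x":17.5,"y":29.7,"yaw":0.0514}
    - {"x":17.5,"y":29.7,"yaw":0.0514}
    - {"x":17.5,"y":29.7,"yaw":0.0514}
    - {"x":17.5,"y":29.7,"yaw":0.0514}

```text
invalid input
```

>>> servo_tool:
  steps:
    - {"x":17.5,"y":29.7,"yaw":0.0514}
    - {"x":17.5,"y":29.7,"yaw":0.0514}
    - {"x":17.5,"y":29.7,"yaw":0.0514}
    - {"x":17.5,"y":29.7,"yaw":0.0514}
    - {"x":17.5,"y":29.7,"yaw":0.0514}
    - {"x":17.5,"y":29.7,"yaw":0.0514}
    - {"x":17.5,"y":29.7,"yaw":0.0514}
    - {"x":17.5,"y":29.7,"yaw":0.0514}
    - {"x":17.5,"y":29.7,"yaw":0.0514}
    - {"x":17.5,"y":29.7,"yaw":0.0514}
    - {"x":17.5,"y":29.7,"yaw":0.0514}
    - {"x":17.5,"y":29.7,"yaw":0.0514}

```text
invalid input
```

```bash
python3 - <<'E'
from h import *
import pickle
s=env.state();print(s["t"],s["ee_pos"].round(4),s["ee_rot"].round(4),s["qpos"].round(3))
p=env.camera_params("wrist");im=env.snapshot("wrist");cv2.imwrite("pics/w1.png",im);pickle.dump(p,open("w1.pkl","wb"))
for c in("yellow","red","blue","green","black"):
    for q,ct in blobs(mask(im,c),200): print(c,q,ct)
E
```

```text
0.1 [ 0.2235 -0.6364  0.2257] [-2.000e-04 -1.681e-01  9.858e-01  7.000e-04] [-0.945  0.359  0.011 -0.    -1.224 -0.288]
yellow [78, 240, 30, 53, 712] [89.3, 266.6]
yellow [408, 240, 30, 53, 717] [426.0, 266.3]
yellow [230, 303, 282, 14, 2608] [389.1, 311.1]
black [0, 221, 512, 163, 30125] [234.3, 323.7]
black [398, 221, 114, 86, 7378] [464.2, 262.7]
black [154, 225, 27, 30, 480] [170.5, 241.7]
black [335, 225, 27, 30, 484] [345.3, 242.1]
black [146, 280, 23, 26, 398] [154.7, 290.1]
black [348, 280, 23, 25, 392] [361.2, 290.0]
```

View pics/w1.png

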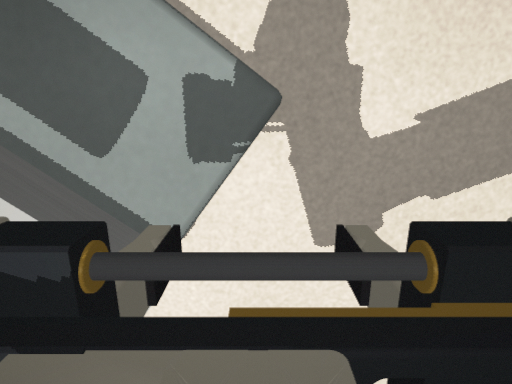

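The moves were refused, so this wrist view shows only the start area. I'll retry with every field in every row.

>>> servo_tool:
  steps:
    - {"x":17.5,"y":29.7,"z":0,"yaw":0.0514,"fingers":0}
  squeeze: 30

```text
t: 0.23
ee_pos: [0.2392, -0.6095, 0.225]
ee_rot: [-0.001, -0.191, 0.981, 0.001]
contact_force: [1.9, 0.7, 1.0]
grip_width: 0.0877
```

>>> servo_tool:
  steps:
    - {"x":17.5,"y":29.7,"z":0,"yaw":0.0514,"fingers":0}
    - {"x":17.5,"y":29.7,"z":0,"yaw":0.0514,"fingers":0}
    - {"x":17.5,"y":29.7,"z":0,"yaw":0.0514,"fingers":0}
    - {"x":17.5,"y":29.7,"z":0,"yaw":0.0514,"fingers":0}
    - {"x":17.5,"y":29.7,"z":0,"yaw":0.0514,"fingers":0}
    - {"x":17.5,"y":29.7,"z":0,"yaw":0.0514,"fingers":0}
    - {"x":17.5,"y":29.7,"z":0,"yaw":0.0514,"fingers":0}
    - {"x":17.5,"y":29.7,"z":0,"yaw":0.0514,"fingers":0}
    - {"x":17.5,"y":29.7,"z":0,"yaw":0.0514,"fingers":0}
    - {"x":17.5,"y":29.7,"z":0,"yaw":0.0514,"fingers":0}
    - {"x":17.5,"y":29.7,"z":0,"yaw":0.0514,"fingers":0}

```text
t: 1.15
ee_pos: [0.4341, -0.2788, 0.2266]
ee_rot: [0.0, -0.461, 0.888, 0.0]
contact_force: [0.3, -0.8, 0.7]
grip_width: 0.0875
```

>>> servo_tool:
  steps:
    - {"x":17.5,"y":29.7,"z":0,"yaw":0.0514,"fingers":0}
    - {"x":17.5,"y":29.7,"z":0,"yaw":0.0514,"fingers":0}
    - {"x":17.5,"y":29.7,"z":0,"yaw":0.0514,"fingers":0}
    - {"x":17.5,"y":29.7,"z":0,"yaw":0.0514,"fingers":0}
    - {"x":17.5,"y":29.7,"z":0,"yaw":0.0514,"fingers":0}
    - {"x":17.5,"y":29.7,"z":0,"yaw":0.0514,"fingers":0}
    - {"x":17.5,"y":29.7,"z":0,"yaw":0.0514,"fingers":0}
    - {"x":17.5,"y":29.7,"z":0,"yaw":0.0514,"fingers":0}
    - {"x":17.5,"y":29.7,"z":0,"yaw":0.0514,"fingers":0}
    - {"x":17.5,"y":29.7,"z":0,"yaw":0.0514,"fingers":0}
    - {"x":17.5,"y":29.7,"z":0,"yaw":0.0514,"fingers":0}
    - {"x":17.5,"y":29.7,"z":0,"yaw":0.0514,"fingers":0}

```text
t: 2.15
ee_pos: [0.6441, 0.0776, 0.2263]
ee_rot: [0.0, 0.708, -0.706, -0.0]
contact_force: [0.1, -0.1, -0.6]
grip_width: 0.0878
```

```bash
python3 - <<'E'
from h import *
import pickle
s=env.state();print(s["t"],s["ee_pos"].round(4),s["ee_rot"].round(4),s["qpos"].round(3))
p=env.camera_params("wrist");im=env.snapshot("wrist");cv2.imwrite("pics/w2.png",im);pickle.dump(p,open("w2.pkl","wb"))
for c in("yellow","red","blue","green","black"):
    for q,ct in blobs(mask(im,c),200): print(c,q,ct,ray(p,*ct,.052).round(3))
E
```

```text
2.15 [0.6441 0.0776 0.2263] [ 2.000e-04  7.083e-01 -7.059e-01 -1.000e-04] [ 0.42   0.316 -0.05  -0.    -1.205 -0.417]
yellow [363, 209, 71, 23, 1267] [393.4, 218.7] [0.485 0.129 0.052]
yellow [78, 240, 30, 53, 707] [89.5, 266.3] [0.852 0.193 0.052]
yellow [408, 240, 31, 53, 712] [426.1, 266.8] [0.437 0.192 0.052]
yellow [229, 303, 283, 14, 2468] [387.7, 311.2] [0.477 0.256 0.052]
red [229, 196, 53, 52, 1008] [255.8, 223.7] [0.647 0.136 0.052]
blue [222, 6, 64, 70, 830] [253.8, 36.1] [ 0.65  -0.066  0.052]
blue [236, 12, 39, 49, 1070] [255.1, 36.3] [ 0.648 -0.065  0.052]
green [225, 77, 60, 62, 622] [254.8, 106.4] [0.649 0.002 0.052]
green [236, 87, 41, 41, 1034] [255.8, 106.8] [0.648 0.003 0.052]
black [227, 140, 57, 57, 1654] [255.3, 171.2] [0.648 0.073 0.052]
black [0, 221, 512, 163, 38735] [282.6, 309.1] [0.613 0.253 0.052]
black [145, 280, 24, 26, 403] [154.6, 290.1] [0.775 0.226 0.052]
black [348, 280, 23, 25, 392] [361.2, 290.0] [0.514 0.225 0.052]
```

View pics/w2.png

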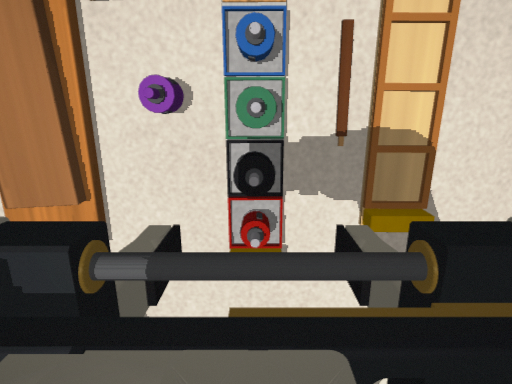

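The wrist view shows the shank tips at about blue (255,28), green (256,107), black (254,180) and red (255,242). The rack pockets are on the right. I'll cast those.

```bash
python3 - <<'E'
from h import *
import pickle
p=pickle.load(open("w2.pkl","rb"));t=env.camera_params("top")
for n,u,v in(("blue",255,28),("green",256,107),("black",254,180),("red",255,242)): print(n,ray(p,u,v,.076).round(4))
# top-view shank tips from crop/3.6
for n,u,v in(("red",131,113),("black",255,108),("green",390,117),("blue",518,112)): print("top",n,ray(t,130+u/3.6,130+v/3.6,.076).round(4))
# pocket corners wrist (lip-top inner corners), pocket1 and 2
for n,u,v in(("p1a",374,152),("p1b",433,152),("p1c",369,204),("p1d",429,204),("p2a",381,90),("p2b",439,90),("p2c",377,144),("p2d",435,144)): print(n,ray(p,u,v,.018).round(4))
for n,u,v in (("p1",251,434),("p2",374,434),("p3",498,434),("p4",621,434)):print("top",n,ray(t,130+u/3.6,130+v/3.6,.014).round(4))
print(ray(t,146.4,165.1,.04),[ray(p,(227+283)/2,v,.018).round(3) for v in (140,197)])
E
```

```text
blue [ 0.6482 -0.0672  0.076 ]
green [0.6472 0.0032 0.076 ]
black [0.6492 0.0773 0.076 ]
red [0.648  0.1483 0.076 ]
top red [0.647  0.1447 0.076 ]
top black [0.6494 0.0762 0.076 ]
top green [0.6439 0.0016 0.076 ]
top blue [ 0.6463 -0.0691  0.076 ]
p1a [0.5033 0.0551 0.018 ]
p1b [0.4313 0.0549 0.018 ]
p1c [0.5026 0.1217 0.018 ]
p1d [0.4258 0.1214 0.018 ]
p2a [ 0.5029 -0.0167  0.018 ]
p2b [ 0.4357 -0.0169  0.018 ]
p2c [0.5007 0.0454 0.018 ]
p2d [0.4304 0.0452 0.018 ]
top p1 [0.4673 0.0851 0.014 ]
top p2 [0.4669 0.0135 0.014 ]
top p3 [ 0.4665 -0.0586  0.014 ]
top p4 [ 0.4661 -0.1302  0.014 ]
[0.64481301 0.19312406 0.04      ] [array([0.649, 0.041, 0.018]), array([0.649, 0.113, 0.018])]
```

>>> servo_tool:
  steps:
    - {"x":5,"y":-1,"z":-30,"yaw":0,"fingers":0}
    - {"x":0,"y":0,"z":-40,"yaw":0,"fingers":0}
    - {"x":0,"y":0,"z":-40,"yaw":0,"fingers":0}
    - {"x":0,"y":0,"z":-40,"yaw":0,"fingers":0}
    - {"x":0,"y":0,"z":-32,"yaw":0,"fingers":0}
    - {"x":0,"y":0,"z":-20,"yaw":0,"fingers":0}
    - {"x":0,"y":0,"z":0,"yaw":0,"fingers":0}
    - {"x":0,"y":0,"z":0,"yaw":0,"fingers":0}

```text
t: 2.87
ee_pos: [0.6481, 0.0746, 0.0236]
ee_rot: [0.001, 0.707, -0.707, -0.0]
contact_force: [0.5, -0.3, 0.8]
grip_width: 0.0876
```

>>> servo_tool:
  steps:
    - {"x":0,"y":0,"z":0,"yaw":0,"fingers":1}
    - {"x":0,"y":0,"z":0,"yaw":0,"fingers":1}
    - {"x":0,"y":0,"z":0,"yaw":0,"fingers":1}
    - {"x":0,"y":0,"z":0,"yaw":0,"fingers":1}
    - {"x":0,"y":0,"z":0,"yaw":0,"fingers":1}
    - {"x":0,"y":0,"z":0,"yaw":0,"fingers":1}
    - {"x":0,"y":0,"z":0,"yaw":0,"fingers":1}
    - {"x":0,"y":0,"z":0,"yaw":0,"fingers":1}
  squeeze: 25

```text
t: 3.53
ee_pos: [0.6488, 0.075, 0.025]
ee_rot: [-0.0, 0.707, -0.707, 0.0]
contact_force: [-1.7, 0.6, 3.3]
grip_width: 0.0478
```

>>> servo_tool:
  steps:
    - {"x":0,"y":0,"z":15,"yaw":0,"fingers":1}
    - {"x":0,"y":0,"z":30,"yaw":0,"fingers":1}
    - {"x":0,"y":0,"z":30,"yaw":0,"fingers":1}
    - {"x":-15,"y":-6,"z":15,"yaw":0,"fingers":1}
    - {"x":-30,"y":-10,"z":0,"yaw":0,"fingers":1}
    - {"x":-30,"y":-10,"z":0,"yaw":0,"fingers":1}
    - {"x":-30,"y":-10,"z":0,"yaw":0,"fingers":1}
    - {"x":-30,"y":-10,"z":0,"yaw":0,"fingers":1}
    - {"x":-30,"y":-10,"z":0,"yaw":0,"fingers":1}
    - {"x":-17,"y":-6,"z":0,"yaw":0,"fingers":1}
    - {"x":0,"y":0,"z":0,"yaw":0,"fingers":1}
    - {"x":0,"y":0,"z":0,"yaw":0,"fingers":1}

```text
t: 4.53
ee_pos: [0.4662, 0.0128, 0.115]
ee_rot: [-0.0, 0.707, -0.707, 0.0]
contact_force: [1.7, 0.2, -1.2]
grip_width: 0.0477
```

```bash
python3 - <<'E'
from h import *
s=env.state();print(s["t"],s["ee_pos"].round(4),s["grip_width"],s["contact_force"].round(1))
im=env.snapshot("wrist");im2=env.snapshot("scene")
cv2.imwrite("pics/w3.png",np.hstack([cv2.resize(im,(400,300)),cv2.resize(im2[90:290,120:387],(400,300))]))
E
```

```text
4.5333 [0.4662 0.0128 0.115 ] 0.04769583299330569 [ 1.7  0.2 -1.2]
```

View pics/w3.png

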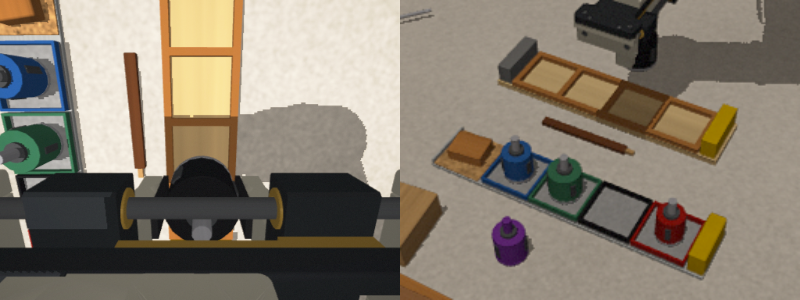

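Black is held upright over the second pocket, and its rail socket is empty. Next I lower and release.

>>> servo_tool:
  steps:
    - {"x":0,"y":0,"z":-35,"yaw":0,"fingers":1}
    - {"x":0,"y":0,"z":-30,"yaw":0,"fingers":1}
    - {"x":0,"y":0,"z":-15,"yaw":0,"fingers":1}
    - {"x":0,"y":0,"z":-9,"yaw":0,"fingers":1}
    - {"x":0,"y":0,"z":0,"yaw":0,"fingers":1}
    - {"x":0,"y":0,"z":0,"yaw":0,"fingers":1}

```text
t: 5.13
ee_pos: [0.4674, 0.0132, 0.0251]
ee_rot: [0.0, 0.707, -0.707, -0.0]
contact_force: [0.1, 0.6, -1.6]
grip_width: 0.0473
```

>>> servo_tool:
  steps:
    - {"x":0,"y":0,"z":0,"yaw":0,"fingers":0}
    - {"x":0,"y":0,"z":0,"yaw":0,"fingers":0}
    - {"x":0,"y":0,"z":0,"yaw":0,"fingers":0}
    - {"x":0,"y":0,"z":0,"yaw":0,"fingers":0}
    - {"x":0,"y":0,"z":0,"yaw":0,"fingers":0}
    - {"x":0,"y":0,"z":0,"yaw":0,"fingers":0}
    - {"x":0,"y":0,"z":20,"yaw":0,"fingers":0}
    - {"x":0,"y":0,"z":35,"yaw":0,"fingers":0}
    - {"x":0,"y":0,"z":35,"yaw":0,"fingers":0}
    - {"x":0,"y":0,"z":10,"yaw":0,"fingers":0}

```text
t: 5.97
ee_pos: [0.4691, 0.0136, 0.1305]
ee_rot: [-0.003, 0.708, -0.706, 0.002]
contact_force: [1.0, 0.2, 0.3]
grip_width: 0.0873
```

>>> servo_tool:
  steps:
    - {"x":18,"y":13,"z":0,"yaw":0,"fingers":0}
    - {"x":30,"y":22,"z":0,"yaw":0,"fingers":0}
    - {"x":30,"y":22,"z":0,"yaw":0,"fingers":0}
    - {"x":30,"y":22,"z":0,"yaw":0,"fingers":0}
    - {"x":30,"y":22,"z":0,"yaw":0,"fingers":0}
    - {"x":27,"y":21,"z":0,"yaw":0,"fingers":0}
    - {"x":15,"y":11,"z":0,"yaw":0,"fingers":0}
    - {"x":0,"y":0,"z":0,"yaw":0,"fingers":0}
    - {"x":0,"y":0,"z":0,"yaw":0,"fingers":0}

```text
t: 6.72
ee_pos: [0.6468, 0.1464, 0.1245]
ee_rot: [0.001, 0.707, -0.707, -0.0]
contact_force: [-0.3, -0.3, -0.5]
grip_width: 0.0876
```

```bash
python3 - <<'E'
from h import *
s=env.state();print(s["t"],s["ee_pos"].round(4))
im2=env.snapshot("scene");im=env.snapshot("top")
cv2.imwrite("pics/w4.png",np.hstack([cv2.resize(im[130:290,130:345],(400,300)),cv2.resize(im2[90:290,120:387],(400,300))]))
E
```

```text
6.7167 [0.6468 0.1464 0.1245]
```

View pics/w4.png

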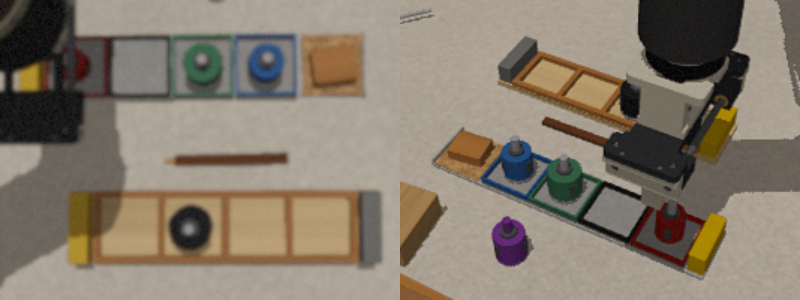

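Black stands centred in the second pocket, and the gripper is straddling red. Descend and grip.

>>> servo_tool:
  steps:
    - {"x":0,"y":0,"z":-30,"yaw":0,"fingers":0}
    - {"x":0,"y":0,"z":-35,"yaw":0,"fingers":0}
    - {"x":0,"y":0,"z":-25,"yaw":0,"fingers":0}
    - {"x":0,"y":0,"z":-10,"yaw":0,"fingers":0}
    - {"x":0,"y":0,"z":0,"yaw":0,"fingers":0}
    - {"x":0,"y":0,"z":0,"yaw":0,"fingers":1}
    - {"x":0,"y":0,"z":0,"yaw":0,"fingers":1}
    - {"x":0,"y":0,"z":0,"yaw":0,"fingers":1}
    - {"x":0,"y":0,"z":0,"yaw":0,"fingers":1}
    - {"x":0,"y":0,"z":0,"yaw":0,"fingers":1}
    - {"x":0,"y":0,"z":0,"yaw":0,"fingers":1}
    - {"x":0,"y":0,"z":0,"yaw":0,"fingers":1}

```text
t: 7.82
ee_pos: [0.6468, 0.146, 0.026]
ee_rot: [-0.0, 0.707, -0.707, 0.0]
contact_force: [-0.3, 0.6, 0.4]
grip_width: 0.0467
```

>>> servo_tool:
  steps:
    - {"x":0,"y":0,"z":0,"yaw":0,"fingers":1}
    - {"x":0,"y":0,"z":0,"yaw":0,"fingers":1}

```text
t: 7.98
ee_pos: [0.6468, 0.146, 0.0257]
ee_rot: [-0.0, 0.707, -0.707, 0.0]
contact_force: [-0.7, 0.3, 1.0]
grip_width: 0.0356
```

>>> servo_tool:
  steps:
    - {"x":0,"y":0,"z":15,"yaw":0,"fingers":1}
    - {"x":0,"y":0,"z":30,"yaw":0,"fingers":1}
    - {"x":0,"y":0,"z":30,"yaw":0,"fingers":1}
    - {"x":-15,"y":-5,"z":15,"yaw":0,"fingers":1}
    - {"x":-30,"y":-10,"z":0,"yaw":0,"fingers":1}
    - {"x":-30,"y":-10,"z":0,"yaw":0,"fingers":1}
    - {"x":-30,"y":-10,"z":0,"yaw":0,"fingers":1}
    - {"x":-30,"y":-10,"z":0,"yaw":0,"fingers":1}
    - {"x":-30,"y":-10,"z":0,"yaw":0,"fingers":1}
    - {"x":-15,"y":-5,"z":0,"yaw":0,"fingers":1}
    - {"x":0,"y":0,"z":0,"yaw":0,"fingers":1}
    - {"x":0,"y":0,"z":0,"yaw":0,"fingers":1}

```text
t: 8.98
ee_pos: [0.4661, 0.0858, 0.1159]
ee_rot: [-0.0, 0.707, -0.707, 0.0]
contact_force: [1.8, -0.2, -1.9]
grip_width: 0.0355
```

>>> servo_tool:
  steps:
    - {"x":0,"y":0,"z":-35,"yaw":0,"fingers":1}
    - {"x":0,"y":0,"z":-30,"yaw":0,"fingers":1}
    - {"x":0,"y":0,"z":-15,"yaw":0,"fingers":1}
    - {"x":0,"y":0,"z":-9,"yaw":0,"fingers":1}
    - {"x":0,"y":0,"z":0,"yaw":0,"fingers":1}
    - {"x":0,"y":0,"z":0,"yaw":0,"fingers":1}

```text
t: 9.48
ee_pos: [0.4675, 0.0863, 0.0263]
ee_rot: [0.0, 0.707, -0.707, 0.0]
contact_force: [0.1, 0.1, -2.0]
grip_width: 0.0356
```

>>> servo_tool:
  steps:
    - {"x":0,"y":0,"z":0,"yaw":0,"fingers":0}
    - {"x":0,"y":0,"z":0,"yaw":0,"fingers":0}
    - {"x":0,"y":0,"z":0,"yaw":0,"fingers":0}
    - {"x":0,"y":0,"z":0,"yaw":0,"fingers":0}
    - {"x":0,"y":0,"z":0,"yaw":0,"fingers":0}
    - {"x":0,"y":0,"z":0,"yaw":0,"fingers":0}
    - {"x":0,"y":0,"z":0,"yaw":0,"fingers":0}
    - {"x":0,"y":0,"z":20,"yaw":0,"fingers":0}
    - {"x":0,"y":0,"z":35,"yaw":0,"fingers":0}
    - {"x":0,"y":0,"z":35,"yaw":0,"fingers":0}
    - {"x":0,"y":0,"z":10,"yaw":0,"fingers":0}

```text
t: 10.4
ee_pos: [0.4689, 0.0869, 0.1314]
ee_rot: [-0.003, 0.708, -0.707, 0.001]
contact_force: [1.4, 0.9, -0.0]
grip_width: 0.0873
```

>>> servo_tool:
  steps:
    - {"x":19,"y":-9,"z":0,"yaw":0,"fingers":0}
    - {"x":30,"y":-14,"z":0,"yaw":0,"fingers":0}
    - {"x":30,"y":-14,"z":0,"yaw":0,"fingers":0}
    - {"x":30,"y":-14,"z":0,"yaw":0,"fingers":0}
    - {"x":30,"y":-14,"z":0,"yaw":0,"fingers":0}
    - {"x":25,"y":-12,"z":0,"yaw":0,"fingers":0}
    - {"x":15,"y":-7,"z":0,"yaw":0,"fingers":0}
    - {"x":0,"y":0,"z":0,"yaw":0,"fingers":0}
    - {"x":0,"y":0,"z":0,"yaw":0,"fingers":0}

```text
t: 11.15
ee_pos: [0.6457, 0.0013, 0.1256]
ee_rot: [-0.001, -0.707, 0.707, 0.0]
contact_force: [0.0, 0.4, 0.2]
grip_width: 0.0875
```

```bash
python3 - <<'E'
from h import *
s=env.state();print(s["t"],s["ee_pos"].round(4))
im2=env.snapshot("scene");im=env.snapshot("top")
cv2.imwrite("pics/w5.png",np.hstack([cv2.resize(im[130:290,130:345],(400,300)),cv2.resize(im2[90:290,120:387],(400,300))]))
E
```

```text
11.15 [0.6457 0.0013 0.1256]
```

View pics/w5.png

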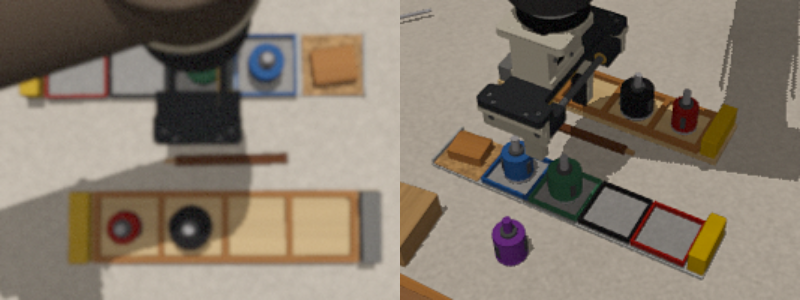

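Red and black stand in pockets 1 and 2. The gripper is over green.

>>> servo_tool:
  steps:
    - {"x":0,"y":1,"z":-30,"yaw":0,"fingers":0}
    - {"x":0,"y":0,"z":-35,"yaw":0,"fingers":0}
    - {"x":0,"y":0,"z":-25,"yaw":0,"fingers":0}
    - {"x":0,"y":0,"z":-10,"yaw":0,"fingers":0}
    - {"x":0,"y":0,"z":0,"yaw":0,"fingers":0}
    - {"x":0,"y":0,"z":0,"yaw":0,"fingers":1}
    - {"x":0,"y":0,"z":0,"yaw":0,"fingers":1}
    - {"x":0,"y":0,"z":0,"yaw":0,"fingers":1}
    - {"x":0,"y":0,"z":0,"yaw":0,"fingers":1}
    - {"x":0,"y":0,"z":0,"yaw":0,"fingers":1}
    - {"x":0,"y":0,"z":0,"yaw":0,"fingers":1}
    - {"x":0,"y":0,"z":0,"yaw":0,"fingers":1}

```text
t: 12.25
ee_pos: [0.6458, 0.0029, 0.027]
ee_rot: [-0.0, 0.707, -0.707, 0.0]
contact_force: [-0.9, -0.1, -0.9]
grip_width: 0.0466
```

>>> servo_tool:
  steps:
    - {"x":0,"y":0,"z":0,"yaw":0,"fingers":1}
    - {"x":0,"y":0,"z":0,"yaw":0,"fingers":1}
    - {"x":0,"y":0,"z":0,"yaw":0,"fingers":1}

```text
t: 12.5
ee_pos: [0.6459, 0.003, 0.0269]
ee_rot: [-0.0, 0.707, -0.707, 0.0]
contact_force: [-1.0, -0.6, 3.6]
grip_width: 0.0435
```

>>> servo_tool:
  steps:
    - {"x":0,"y":0,"z":15,"yaw":0,"fingers":1}
    - {"x":0,"y":0,"z":30,"yaw":0,"fingers":1}
    - {"x":0,"y":0,"z":30,"yaw":0,"fingers":1}
    - {"x":-15,"y":-5,"z":15,"yaw":0,"fingers":1}
    - {"x":-30,"y":-10,"z":0,"yaw":0,"fingers":1}
    - {"x":-30,"y":-10,"z":0,"yaw":0,"fingers":1}
    - {"x":-30,"y":-10,"z":0,"yaw":0,"fingers":1}
    - {"x":-30,"y":-10,"z":0,"yaw":0,"fingers":1}
    - {"x":-30,"y":-10,"z":0,"yaw":0,"fingers":1}
    - {"x":-14,"y":-6,"z":0,"yaw":0,"fingers":1}
    - {"x":0,"y":0,"z":0,"yaw":0,"fingers":1}
    - {"x":0,"y":0,"z":0,"yaw":0,"fingers":1}

```text
t: 13.5
ee_pos: [0.4659, -0.0583, 0.1167]
ee_rot: [-0.0, 0.707, -0.707, 0.0]
contact_force: [1.0, -0.2, -1.4]
grip_width: 0.0436
```

>>> servo_tool:
  steps:
    - {"x":0,"y":0,"z":-35,"yaw":0,"fingers":1}
    - {"x":0,"y":0,"z":-30,"yaw":0,"fingers":1}
    - {"x":0,"y":0,"z":-15,"yaw":0,"fingers":1}
    - {"x":0,"y":0,"z":-9,"yaw":0,"fingers":1}
    - {"x":0,"y":0,"z":0,"yaw":0,"fingers":1}
    - {"x":0,"y":0,"z":0,"yaw":0,"fingers":1}

```text
t: 14.0
ee_pos: [0.4674, -0.0578, 0.0272]
ee_rot: [0.0, 0.707, -0.707, -0.0]
contact_force: [1.3, 0.2, -1.4]
grip_width: 0.0439
```

>>> servo_tool:
  steps:
    - {"x":0,"y":0,"z":0,"yaw":0,"fingers":0}
    - {"x":0,"y":0,"z":0,"yaw":0,"fingers":0}
    - {"x":0,"y":0,"z":0,"yaw":0,"fingers":0}
    - {"x":0,"y":0,"z":0,"yaw":0,"fingers":0}
    - {"x":0,"y":0,"z":0,"yaw":0,"fingers":0}
    - {"x":0,"y":0,"z":0,"yaw":0,"fingers":0}
    - {"x":0,"y":0,"z":0,"yaw":0,"fingers":0}
    - {"x":0,"y":0,"z":20,"yaw":0,"fingers":0}
    - {"x":0,"y":0,"z":35,"yaw":0,"fingers":0}
    - {"x":0,"y":0,"z":35,"yaw":0,"fingers":0}
    - {"x":0,"y":0,"z":10,"yaw":0,"fingers":0}

```text
t: 14.92
ee_pos: [0.4691, -0.0578, 0.1324]
ee_rot: [-0.002, 0.708, -0.707, 0.002]
contact_force: [2.0, -0.1, 0.1]
grip_width: 0.087
```

>>> servo_tool:
  steps:
    - {"x":20,"y":-1,"z":0,"yaw":0,"fingers":0}
    - {"x":30,"y":-2,"z":0,"yaw":0,"fingers":0}
    - {"x":30,"y":-2,"z":0,"yaw":0,"fingers":0}
    - {"x":30,"y":-2,"z":0,"yaw":0,"fingers":0}
    - {"x":30,"y":-2,"z":0,"yaw":0,"fingers":0}
    - {"x":25,"y":-1,"z":0,"yaw":0,"fingers":0}
    - {"x":15,"y":0,"z":0,"yaw":0,"fingers":0}
    - {"x":0,"y":0,"z":0,"yaw":0,"fingers":0}
    - {"x":0,"y":0,"z":0,"yaw":0,"fingers":0}

```text
t: 15.67
ee_pos: [0.6466, -0.0682, 0.1265]
ee_rot: [0.001, 0.707, -0.707, -0.001]
contact_force: [-0.5, -0.6, -0.1]
grip_width: 0.0877
```

```bash
python3 - <<'E'
from h import *
s=env.state();print(s["t"],s["ee_pos"].round(4))
im2=env.snapshot("scene");im=env.snapshot("top")
cv2.imwrite("pics/w6.png",np.hstack([cv2.resize(im[130:290,130:345],(400,300)),cv2.resize(im2[90:290,120:387],(400,300))]))
E
```

```text
15.6667 [ 0.6466 -0.0682  0.1265]
```

View pics/w6.png

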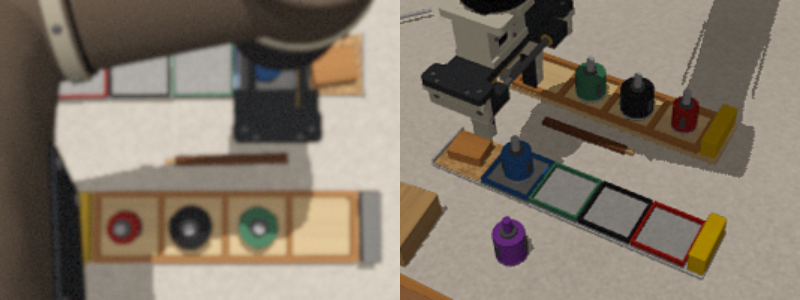

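Three saws are standing in place. Blue is under the gripper.

>>> servo_tool:
  steps:
    - {"x":0,"y":0,"z":-32,"yaw":0,"fingers":0}
    - {"x":0,"y":0,"z":-35,"yaw":0,"fingers":0}
    - {"x":0,"y":0,"z":-25,"yaw":0,"fingers":0}
    - {"x":0,"y":0,"z":-10,"yaw":0,"fingers":0}
    - {"x":0,"y":0,"z":0,"yaw":0,"fingers":0}
    - {"x":0,"y":0,"z":0,"yaw":0,"fingers":1}
    - {"x":0,"y":0,"z":0,"yaw":0,"fingers":1}
    - {"x":0,"y":0,"z":0,"yaw":0,"fingers":1}
    - {"x":0,"y":0,"z":0,"yaw":0,"fingers":1}
    - {"x":0,"y":0,"z":0,"yaw":0,"fingers":1}
    - {"x":0,"y":0,"z":0,"yaw":0,"fingers":1}
    - {"x":0,"y":0,"z":0,"yaw":0,"fingers":1}

```text
t: 16.77
ee_pos: [0.6468, -0.068, 0.026]
ee_rot: [-0.0, 0.707, -0.707, 0.0]
contact_force: [-0.6, -0.1, -0.5]
grip_width: 0.0466
```

>>> servo_tool:
  steps:
    - {"x":0,"y":0,"z":0,"yaw":0,"fingers":1}
    - {"x":0,"y":0,"z":0,"yaw":0,"fingers":1}
    - {"x":0,"y":0,"z":0,"yaw":0,"fingers":1}

```text
t: 17.02
ee_pos: [0.6468, -0.068, 0.0258]
ee_rot: [-0.0, 0.707, -0.707, 0.0]
contact_force: [-0.4, 1.2, 2.6]
grip_width: 0.0395
```

>>> servo_tool:
  steps:
    - {"x":0,"y":0,"z":15,"yaw":0,"fingers":1}
    - {"x":0,"y":0,"z":30,"yaw":0,"fingers":1}
    - {"x":0,"y":0,"z":30,"yaw":0,"fingers":1}
    - {"x":-15,"y":-6,"z":15,"yaw":0,"fingers":1}
    - {"x":-30,"y":-10,"z":0,"yaw":0,"fingers":1}
    - {"x":-30,"y":-10,"z":0,"yaw":0,"fingers":1}
    - {"x":-30,"y":-10,"z":0,"yaw":0,"fingers":1}
    - {"x":-30,"y":-10,"z":0,"yaw":0,"fingers":1}
    - {"x":-30,"y":-10,"z":0,"yaw":0,"fingers":1}
    - {"x":-15,"y":-6,"z":0,"yaw":0,"fingers":1}
    - {"x":0,"y":0,"z":0,"yaw":0,"fingers":1}
    - {"x":0,"y":0,"z":0,"yaw":0,"fingers":1}

```text
t: 18.02
ee_pos: [0.4661, -0.1303, 0.1159]
ee_rot: [0.0, -0.707, 0.707, -0.0]
contact_force: [0.7, 0.3, -0.3]
grip_width: 0.0397
```

>>> servo_tool:
  steps:
    - {"x":0,"y":0,"z":-35,"yaw":0,"fingers":1}
    - {"x":0,"y":0,"z":-30,"yaw":0,"fingers":1}
    - {"x":0,"y":0,"z":-15,"yaw":0,"fingers":1}
    - {"x":0,"y":0,"z":-9,"yaw":0,"fingers":1}
    - {"x":0,"y":0,"z":0,"yaw":0,"fingers":1}
    - {"x":0,"y":0,"z":0,"yaw":0,"fingers":1}

```text
t: 18.52
ee_pos: [0.4675, -0.1299, 0.0262]
ee_rot: [0.0, 0.708, -0.707, -0.0]
contact_force: [0.4, 0.1, 0.3]
grip_width: 0.0395
```

>>> servo_tool:
  steps:
    - {"x":0,"y":0,"z":0,"yaw":0,"fingers":0}
    - {"x":0,"y":0,"z":0,"yaw":0,"fingers":0}
    - {"x":0,"y":0,"z":0,"yaw":0,"fingers":0}
    - {"x":0,"y":0,"z":0,"yaw":0,"fingers":0}
    - {"x":0,"y":0,"z":0,"yaw":0,"fingers":0}
    - {"x":0,"y":0,"z":0,"yaw":0,"fingers":0}
    - {"x":0,"y":0,"z":0,"yaw":0,"fingers":0}
    - {"x":0,"y":0,"z":20,"yaw":0,"fingers":0}
    - {"x":0,"y":0,"z":35,"yaw":0,"fingers":0}
    - {"x":0,"y":0,"z":35,"yaw":0,"fingers":0}
    - {"x":0,"y":0,"z":20,"yaw":0,"fingers":0}
    - {"x":0,"y":0,"z":10,"yaw":0,"fingers":0}

```text
t: 19.52
ee_pos: [0.4682, -0.1301, 0.1499]
ee_rot: [-0.002, 0.707, -0.707, 0.002]
contact_force: [0.2, 0.1, -0.4]
grip_width: 0.0875
```

>>> servo_tool:
  steps:
    - {"x":15,"y":-30,"z":0,"yaw":0,"fingers":0}
    - {"x":15,"y":-35,"z":0,"yaw":0,"fingers":0}
    - {"x":15,"y":-35,"z":0,"yaw":0,"fingers":0}
    - {"x":15,"y":-35,"z":0,"yaw":0,"fingers":0}
    - {"x":15,"y":-35,"z":0,"yaw":0,"fingers":0}
    - {"x":10,"y":-20,"z":0,"yaw":0,"fingers":0}
    - {"x":0,"y":0,"z":0,"yaw":0,"fingers":0}
    - {"x":0,"y":0,"z":0,"yaw":0,"fingers":0}
    - {"x":0,"y":0,"z":0,"yaw":0,"fingers":0}

```text
t: 20.27
ee_pos: [0.5508, -0.3197, 0.1455]
ee_rot: [-0.0, -0.707, 0.707, 0.001]
contact_force: [0.3, 1.8, 0.4]
grip_width: 0.0876
```

```bash
python3 - <<'E'
from h import *
s=env.state();print(s["t"],s["ee_pos"].round(4))
im2=env.snapshot("scene");im=env.snapshot("top")
cv2.imwrite("pics/w7.png",np.hstack([cv2.resize(im[130:290,130:345],(400,300)),cv2.resize(im2[90:290,120:387],(400,300))]))
E
```

```text
20.2667 [ 0.5508 -0.3197  0.1455]
```

View pics/w7.png

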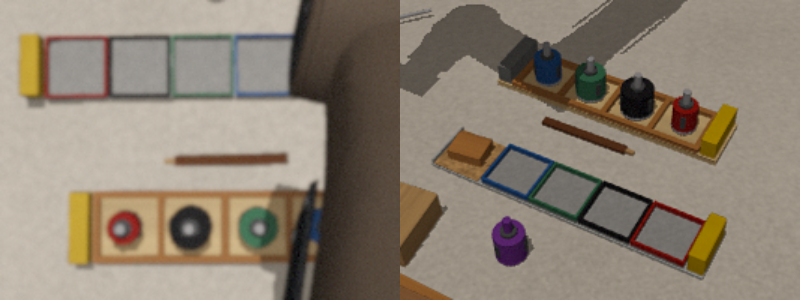

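All four saws stand upright inside their pockets in the order red, black, green, blue from yellow. The arm is clear of them.

```bash
python3 -c "
from bench import env
print(env.close_job())"
```

```text
the job is handed in; nothing more can be done
None
```

I moved all four hole saws from the bench rail into the plywood rack and handed the job in at about 20 s. From the yellow end the order is red, black, green, blue, the same as on the rail.

- **Grips:** the finger opening on each saw was within 0.5 mm of its diameter, and each was lowered to the height at which it was picked up.
- **Final check:** the scene picture shows all four upright in their own pockets, the rail empty, and the purple look-alike, pencil and offcut undisturbed. The top picture agrees for red, black and green. The arm mostly hid blue there, so blue's place rests on the scene view and the measured release position.
- **Forces:** the force readings after each move stayed under 5 N. The gripper was open and clear of everything at the end.
- **Failed calls:** the first two move calls were refused because their rows left out fields, and the arm did not move. No other check failed or disagreed.

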